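Third hand for a bracket against a spring gauge stop

TASK

Pick up the bare aluminium bracket, set it flat on the black foot plate between the two low guide rails with its upright face towards the spring stop but short of it, then slide it forward and press it against the stop until the pointer stands in the green zone of the scale, never in the red. Keep pressing steadily in the green so that a colleague can screw the bracket down: hold it there for at least three seconds and finish while still holding it pressed, without letting go. Leave the other things on the bench where they are.

Things in the scene. Friction and masses are not known exactly. Their poses are not given: they have to be found in the camera images.
- bracket: Loose bare-aluminium bracket, about 300 g (0.2 to 0.4 kg). Origin: centre of its underside, z up. Foot 70 (x) x 50 (y) x 12 mm high; at its +x end an upright face plate 12 (x) x 50 (y) mm, top 57 mm above the underside, outer face at x = +35 mm. A central web 12 mm thick (y), top also at 57 mm, runs from x = -35 to +23 mm: pinch it across y from above.
- bracket_face (a point): Point on the outer face of the bracket's upright plate: 35 mm ahead (+x) of the bracket's origin and 35 mm above its underside.
- bracket_grip (a point): Good grasp point in the bracket's web: 12 mm behind the origin (-x), 36 mm above the underside. TCP here, fingers down, closing along the bracket's y.
- jig: Black foot plate, 240 (x) x 110 (y) x 12 mm, fixed; its +x points roughly away from the robot and is the pressing direction. Origin: centre of its underside; top at z = 12 mm. Two aluminium rails along x, 8 mm high, x = -115 to +30 mm, leave a 58 mm wide channel centred on y = 0. A blue housing (x = 75 to 120 mm, 62 mm wide, top at z = 58 mm) carries the spring stop.
- jig_start (a point): On the plate's top, in the middle of the channel, 45 mm behind the plate's origin: set the bracket's underside centre here, x axes parallel; its face is then 50 mm short of the stop.
- stop (a joint): Travel in m of the spring stop along the plate's +x: 0 untouched, at most 0.025. Force = 800 N/m x (travel + 0.004 m), so 3.2 N just moves it; it pushes the bracket back if let go. Its black pointer crosses the scale on top of the blue housing: white 0 to 6 mm travel, green 6 to 14 mm (8 to 14.4 N), yellow 14 to 20 mm, red beyond 20 mm.
- stop_face (a point): Middle of the stop's aluminium pressing face (52 mm wide, from 15 to 59 mm above the bench), 37 mm above the bench. It moves with the stop: at x = 40 mm of the foot plate when untouched.
- cup: Bystander: open steel measuring cup, 72 mm across, 85 mm high; origin at the centre of its underside.
- spare: Bystander: orange plastic spare bracket of the same shape and size as the aluminium one; not to be used. Origin at the centre of its underside.
- screwdriver: Bystander: screwdriver lying on the bench, 190 mm long along its x.
- weight: Bystander: brass torsion weight, 32 mm across, 85 mm high with its thin stem; origin at the centre of its underside.

How it is judged:
On the way, in this order (a step that is already met when the one before it is completed fails the run):
1. the bracket stands flat in the channel, facing the stop but clear of it (y of bracket in the frame of jig between -0.006 and 0.006 m and z of bracket in the frame of jig between 0.009 and 0.016 m and x of bracket_face in the frame of jig between -0.06 and 0.0395 m and angle between the x axis of bracket and the x axis of jig, either way round below 0.12 rad and angle between bracket's own z axis and vertical below 0.07 rad and x of bracket in the frame of jig below 0.006 m and value of joint stop below 0.003 m), for 0.1 s.
2. the bracket is pressed against the stop with the pointer steadily in the green for 2 s (y of bracket in the frame of jig between -0.006 and 0.006 m and z of bracket in the frame of jig between 0.009 and 0.016 m and x of bracket_face in the frame of jig between -0.06 and 0.058 m and angle between the x axis of bracket and the x axis of jig, either way round below 0.12 rad and angle between bracket's own z axis and vertical below 0.07 rad and value of joint stop between 0.0055 and 0.0145 m and x of bracket_face in the frame of jig above 0.043 m and contact force between bracket and stop above 6 N and contact force between the fingers and bracket above 3 N and linear speed of bracket below 0.01 m/s), for 2 s.
At the end, for the whole second after the job is handed in: Bracket flat in the channel (6 mm of the middle, 0.12 rad, underside within 4 mm of the plate, upright to 0.07 rad), held by the fingers (over 3 N), its face on the stop with over 6 N, stop travel 5.5 to 14.5 mm (green), at rest (all of step 2); the arm keeps its last pose, push and grip.
It fails at once if the stop is pushed into the red (travel over 20.5 mm) (value of joint stop above 0.0205 m).
It fails at once if the steel cup is moved more than 30 mm (distance of cup from where it was at the start of the episode above 0.03 m).
It fails at once if the orange spare bracket is moved more than 30 mm (distance of spare from where it was at the start of the episode above 0.03 m).
It fails at once if the screwdriver is moved more than 30 mm (distance of screwdriver from where it was at the start of the episode above 0.03 m).
It fails at once if the brass weight is moved more than 30 mm (distance of weight from where it was at the start of the episode above 0.03 m).
It also fails if it takes over 48 s, if anything falls off the work surface, if the arm or the gripper's body presses on something with over 40 N, if the wrist force passes 120 N, or if a joint passes its speed limit or range.

ROBOT

A 6-joint arm with a two-finger parallel gripper is mounted at the origin on the work surface. World frame = base frame: x ahead of the robot, y to its left, z up, the work surface at z = 0. Lengths are in m, angles in rad, forces in N, time in s.
With the tool pointing down it reaches from about 0.375 to 0.925 m from the base axis. Payload 5.7 kg.
Tool frame: the origin (TCP) lies between the finger pads, 19 mm behind the fingertips; this is the grasp point; z points along the fingers, y is the line along which they close (so a half turn about z gives the same grasp; the last joint's range is limited). The gripper opens to 85 mm and grips with 20 to 120 N. Pads are 22 mm wide; open, the fingers measure 114 mm over their backs; the gripper's body (76 mm by 85 mm) begins 54 mm behind the grasp point. The pads swing forward as they close: fully open they stand 13 mm farther back than shut.
Start: joints at [-1.434, 0.359, 1.51, -0, 1.272, -0.115], TCP at [0.149, -0.581, 0.25] pointing down, gripper open.
Joint ranges: [-2.97, 2.97], [-1.01, 2.36], [0.21, 2.38], [-0.96, 4.11], [0.2, 2.71], [-2.98, 2.98]. Speed limits (rad/s): [2.39, 2.39, 3.14, 3.14, 3.14, 3.14].

INTERFACE

Orientations are given as a 3x3 rotation matrix whose columns are the frame's x, y, z axes.
In Python, from workcell import r, vision, ticket, finder gives the robot as it stands.
- The arm moves only by the shell command python3 -m crank 'ROWS' [FORCE]. ROWS is JSON, a list of rows, each an object of numbers: "jaw": the opening, from 0 (shut) to 1 (fully open); "tx", "ty", "tz": the shift along the tool's x, y, z in mm; "rx", "ry", "rz": the turn, a rotation vector about the tool's x, y, z in rad. A call has 1 to 8 rows; each row is the pose to reach, as a shift and turn from the pose commanded when the call began, along the tool's axes at that moment; what a row does not reach only later rows make up. A row lasts 1/10 s, in which the tool goes at most 50 mm and 8.59 degrees, less where a joint would pass 70% of its speed; a pose out of reach is approached as far as the arm can. A call with a gripper value outside its range is refused whole. The fingers move at their own pace and stop on an object; FORCE is the grip in N (left out, the last holds). Time passes only in rows, so rows that repeat a pose let the fingers close. It gives the time, the measured TCP pose, the force, the opening and the grip force at its end, in the units of the state.
- r.get_obs(): the state, without advancing time (a new reading comes with each control period).
- vision.get_image(name): name is "scene" or "side" or "wrist"; returns a dict with "img" (384x512x3 uint8, blue, green, red), "z_map" (384x512 float32, m along the optical axis (not along the pixel's ray), 0 where there is no reading), "camera_matrix" (3x3 intrinsics, pixels), "dist" ([k1, k2, p1, p2, k3] as OpenCV has them; the pictures are not rectified), "R" (3x3) and "t" (3): a world point X has camera coordinates R X + t; the wrist camera has in their place "tool_from_camera" (4x4, takes a point from camera to tool coordinates, whose origin is the TCP and whose axes are the flange's). Camera axes: x right, y down, z forward; pixel columns grow to the right and rows downward; lengths in m; the calibration is good to about 2 mm. A picture is of the moment at which its call begins: read the wrist's pose just before it.
- ticket.job_done(): hands the job in; it is judged then, once.
Trained networks look in a picture, given as the dict that the camera call returned (one of the last four; its "shot" number tells which), for a name from the list of things; names that differ only in an ending like _2 or _b are one class to them, and where a whole thing is asked for, a point or a joint stands for the part that bears it (a point fixed in the world has none). Each returns a list of dicts, best first, with "conf" (0 to 1); they miss things now and then, are a little off and sometimes report something else, mostly with a low value. They report only what shows in the picture. A call takes as long as a camera call.
- finder.masks_of(picture, name): "pixels" (384x512 bool, what is visible of it) and "box" ([left, top, width, height] in pixels, round what is visible of it).
The state is a dict: "time": time; "q": joint angles; "qvel": joint speeds; "joint_efforts": joint torques, N m; "ee_pos": TCP position; "ee_rot": TCP orientation; "contact_force": force on the tool from outside, world axes, zero at the start; "wrist_torque": the same for the moment, N m; "finger_gap": finger opening in m; "grip_force": force on a finger pad.
Only numpy, scipy, OpenCV 4.12 (cv2) and the standard library are available. Lean on these libraries where they do the work, as an engineer would, in place of code of your own. Each camera call takes 0.05 s, during which the arm holds its last target. There are 200 camera calls.

## Working session

There is one attempt and no reset: what is moved stays moved. The work goes in short steps, Python scripts to look and compute and a shell command to move; the robot and the scene stay as the last step left them, time stands still between calls to the robot, and variables do not carry over. Pictures are saved under pics/ and viewed, at most 10 in all, crops included, and the job is handed in when it is done.

```bash
mkdir -p pics; ls
cat > h.py <<'E'
import numpy as np, cv2
from workcell import r, vision, ticket, finder
def pts(p,mask):
    """world/camera points of masked pixels"""
    v,u=np.nonzero(mask&(p["z_map"]>0)); z=p["z_map"][v,u]
    n=cv2.undistortPoints(np.c_[u,v].astype(np.float32)[:,None],p["camera_matrix"],np.array(p["dist"]))[:,0]
    c=np.c_[n*z[:,None],z]
    if "R" in p: return (c-p["t"])@np.array(p["R"])
    T=np.array(p["tool_from_camera"]); c=c@T[:3,:3].T+T[:3,3]
    o=p["obs"]; return c@np.array(o["ee_rot"]).T+o["ee_pos"]
def shot(n):
    o=r.get_obs(); p=vision.get_image(n); p["obs"]=o; return p
E
python3 - <<'E'
from h import *
ims=[]
for n in ["scene","side"]:
    p=shot(n); ims.append(p["img"].copy())
    for k in ["bracket","jig","stop","spare","cup","screwdriver","weight"]:
        for m in finder.masks_of(p,k)[:2]:
            P=pts(p,m["pixels"]); 
            print(n,k,round(m["conf"],2),m["box"],len(P),np.percentile(P,[3,50,97],axis=0).round(3).tolist() if len(P) else "")
    cv2.imwrite(f"pics/{n}.png",p["img"])
o=r.get_obs(); print(o["time"],o["ee_pos"],np.array(o["ee_rot"]).round(3),o["finger_gap"])
E
```

```text
pics
scene bracket 0.75 [220.2, 112.7, 23.1, 16.7] 356 [[0.425, -0.303, -0.0], [0.464, -0.245, 0.029], [0.493, -0.225, 0.059]]
scene jig 0.85 [208.4, 145.0, 73.1, 59.5] 1962 [[0.459, -0.089, 0.002], [0.577, -0.026, 0.014], [0.689, 0.017, 0.062]]
scene stop 0.47 [224.4, 167.9, 17.2, 14.6] 148 [[0.6, -0.066, 0.011], [0.617, -0.036, 0.048], [0.648, -0.013, 0.066]]
scene spare 0.87 [270.7, 251.2, 30.3, 31.3] 488 [[0.653, 0.291, 0.003], [0.69, 0.324, 0.033], [0.721, 0.343, 0.06]]
scene cup 0.83 [323.4, 197.6, 22.4, 31.7] 611 [[0.439, 0.248, 0.004], [0.464, 0.278, 0.054], [0.506, 0.314, 0.086]]
scene cup 0.2 [225.4, 167.0, 15.3, 13.9] 113 [[0.608, -0.061, 0.013], [0.617, -0.037, 0.052], [0.642, -0.013, 0.066]]
scene screwdriver 0.75 [147.2, 132.5, 41.8, 28.9] 195 [[0.641, -0.308, 0.006], [0.761, -0.289, 0.022], [0.806, -0.281, 0.028]]
scene weight 0.67 [222.2, 165.6, 14.9, 11.7] 85 [[0.612, -0.057, 0.02], [0.617, -0.036, 0.052], [0.638, -0.014, 0.065]]
scene weight 0.54 [345.2, 277.8, 13.8, 17.5] 149 [[0.57, 0.463, 0.007], [0.586, 0.477, 0.039], [0.595, 0.49, 0.071]]
side bracket 0.96 [307
[... 360 characters left out ...]
, 141.0, 19.0, 20.4] 227 [[0.608, -0.062, 0.015], [0.614, -0.037, 0.048], [0.647, -0.013, 0.068]]
side spare 0.73 [146.5, 238.2, 40.0, 41.3] 940 [[0.65, 0.296, 0.004], [0.685, 0.325, 0.031], [0.716, 0.344, 0.06]]
side cup 0.89 [247.9, 237.5, 33.5, 49.6] 1098 [[0.441, 0.249, 0.009], [0.477, 0.264, 0.061], [0.503, 0.314, 0.087]]
side screwdriver 0.51 [215.7, 93.0, 36.2, 3.1] 252 [[0.693, -0.306, 0.006], [0.758, -0.289, 0.02], [0.805, -0.278, 0.028]]
side weight 0.55 [174.2, 319.8, 18.5, 28.2] 352 [[0.563, 0.463, 0.003], [0.574, 0.48, 0.04], [0.59, 0.49, 0.073]]
0.8 [ 0.14948186 -0.58106802  0.24999135] [[ 0.968  0.249 -0.   ]
 [ 0.249 -0.968  0.   ]
 [ 0.    -0.    -1.   ]] 0.08547138734855791
```

Run:
```python
import cv2,numpy as np
a=cv2.imread("pics/scene.png")[90:310,130:380];b=cv2.imread("pics/side.png")[80:300,130:380]
cv2.imwrite("pics/both.png",np.vstack([cv2.resize(a,None,fx=1.35*1,fy=1.35),cv2.resize(b,None,fx=1.35,fy=1.35)]) if 0 else np.hstack([cv2.resize(a,(400,352),interpolation=2),cv2.resize(b,(400,352),interpolation=2)]))
```

```text
(no output)
```

View pics/both.png

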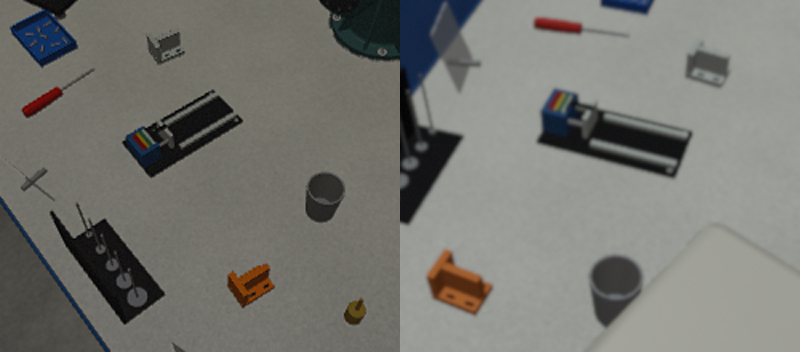

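```bash
python3 -m crank '[{"tx":40,"ty":-28},{"tx":80,"ty":-56},{"tx":120,"ty":-84},{"tx":160,"ty":-112},{"tx":200,"ty":-140},{"tx":240,"ty":-168},{"tx":270,"ty":-185},{"tx":270,"ty":-185}]'
python3 - <<'E'
from h import *
p=shot("wrist"); print(np.array(p["tool_from_camera"]).round(3),p["camera_matrix"]); cv2.imwrite("pics/w1.png",p["img"])
for m in finder.masks_of(p,"bracket")[:2]:
    P=pts(p,m["pixels"]); print(m["conf"],m["box"],np.percentile(P,[3,50,97],axis=0).round(3).tolist())
    for lo,hi in((.045,.07),(.005,.02)):
        Q=P[(P[:,2]>lo)&(P[:,2]<hi)]; 
        if len(Q)>10: print(len(Q),np.median(Q[:,2]),cv2.minAreaRect(Q[:,:2].astype(np.float32)*1000))
E
```

```text
[[ 0.001 -0.962 -0.273  0.068]
 [ 1.     0.     0.001 -0.001]
 [-0.001 -0.273  0.962 -0.125]
 [ 0.     0.     0.     1.   ]] [[310.73912679   0.         248.11165849]
 [  0.         310.73912679 192.49450116]
 [  0.           0.           1.        ]]$[0]: bad value
```

View pics/w1.png

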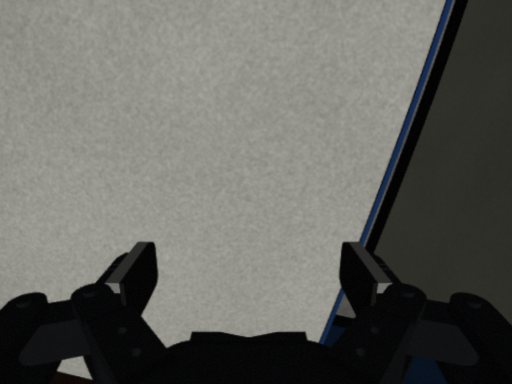

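The wrist picture shows only bare bench, because the move was refused. The rows probably need every key.

```bash
python3 -m crank '[{"jaw":1,"tx":40,"ty":-28,"tz":0,"rx":0,"ry":0,"rz":0},{"jaw":1,"tx":80,"ty":-56,"tz":0,"rx":0,"ry":0,"rz":0},{"jaw":1,"tx":120,"ty":-84,"tz":0,"rx":0,"ry":0,"rz":0},{"jaw":1,"tx":160,"ty":-112,"tz":0,"rx":0,"ry":0,"rz":0},{"jaw":1,"tx":200,"ty":-140,"tz":0,"rx":0,"ry":0,"rz":0},{"jaw":1,"tx":240,"ty":-168,"tz":0,"rx":0,"ry":0,"rz":0},{"jaw":1,"tx":280,"ty":-196,"tz":0,"rx":0,"ry":0,"rz":0},{"jaw":1,"tx":310,"ty":-220,"tz":0,"rx":0,"ry":0,"rz":0}]'
```

```text
time: 1.7
ee_pos: [0.3964, -0.2888, 0.2503]
ee_rot: [[0.968, 0.25, 0.001], [0.25, -0.968, -0.0], [0.001, 0.0, -1.0]]
contact_force: [-0.4, -0.6, -0.1]
finger_gap: 0.0849
grip_force: 0.0
```

Run:
```python
from h import *
r_=r.get_obs(); print(r_["ee_pos"])
p=shot("wrist"); cv2.imwrite("pics/w2.png",p["img"])
np.savez("w2.npz",**{k:p[k] for k in("img","z_map")})
for k in("bracket","jig"):
  for m in finder.masks_of(p,k)[:1]:
    P=pts(p,m["pixels"]); print(k,m["conf"],m["box"],np.percentile(P,[3,50,97],axis=0).round(3).tolist())
    for lo,hi in((.045,.07),(.006,.018)):
        Q=P[(P[:,2]>lo)&(P[:,2]<hi)]; 
        if len(Q)>10: print(len(Q),np.median(Q[:,2]),cv2.minAreaRect(Q[:,:2].astype(np.float32)*1000),Q[:,:2].mean(0))
```

```text
[ 0.39639444 -0.28876133  0.25029349]
bracket 0.96 [198.8, 65.3, 67.1, 79.2] [[0.424, -0.277, 0.012], [0.459, -0.254, 0.014], [0.489, -0.229, 0.059]]
1412 0.057933326995868006 ((455.8802490234375, -251.96664428710938), (50.222755432128906, 69.76129913330078), 81.04756927490234) [ 0.46650022 -0.253956  ]
1558 0.013036401206665896 ((449.77081298828125, -251.48304748535156), (50.23550033569336, 57.56616973876953), 81.13264465332031) [ 0.4504588  -0.25194344]
jig 0.86 [0.0, 0.0, 105.2, 78.6] [[0.45, -0.09, 0.011], [0.486, -0.044, 0.013], [0.522, 0.015, 0.022]]
5292 0.012873820431180835 ((491.302001953125, -35.482940673828125), (111.5111083984375, 86.83287048339844), 87.70520782470703) [ 0.48529145 -0.04304043]
```

View pics/w2.png

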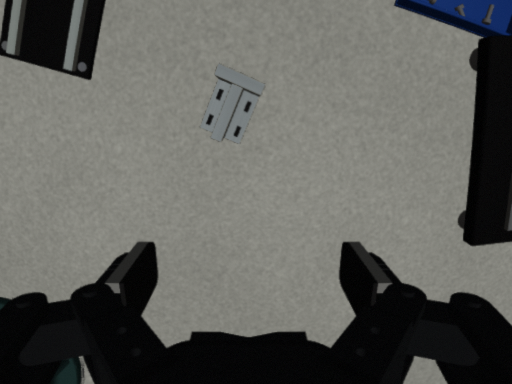

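The picture shows the T-shaped bracket at about (235,105), with its face plate at the top (240,78). The jig's near end is at top left (50,40). I'll hover over the grip point and measure again from there.

```bash
python3 -m crank '[{"jaw":1,"tx":28,"ty":-13,"tz":20,"rx":0,"ry":0,"rz":0.14},{"jaw":1,"tx":56,"ty":-26,"tz":50,"rx":0,"ry":0,"rz":0.28},{"jaw":1,"tx":56,"ty":-26,"tz":90,"rx":0,"ry":0,"rz":0.41},{"jaw":1,"tx":56,"ty":-26,"tz":120,"rx":0,"ry":0,"rz":0.41},{"jaw":1,"tx":56,"ty":-26,"tz":120,"rx":0,"ry":0,"rz":0.41}]'
cat > br.py <<'E'
from h import *
p=shot("wrist")
o=p["obs"]; R=np.array(o["ee_rot"])
for m in finder.masks_of(p,"bracket")[:1]:
    P=pts(p,m["pixels"]); Q=P[(P[:,2]>.045)&(P[:,2]<.07)]
    F=P[(P[:,2]>.006)&(P[:,2]<.018)]
    for q in(Q,F):
      if len(q)>10: print(np.median(q[:,2]),cv2.minAreaRect(q[:,:2].astype(np.float32)*1000))
    L=(Q-o["ee_pos"])@R*1000
    print("top in tool mm",np.percentile(L,[1,50,99],axis=0).round(1))
    B=L[L[:,0]<np.percentile(L[:,0],99)-18]
    if len(B)>20:
        print("web y centre vs x fit", np.polyfit(B[:,0],B[:,1],1),np.percentile(B[:,:2],[2,98],axis=0))
E
python3 br.py
```

```text
time: 2.35
ee_pos: [0.4397, -0.2508, 0.1266]
ee_rot: [[0.987, -0.158, -0.006], [-0.158, -0.987, 0.004], [-0.007, -0.003, -1.0]]
contact_force: [0.1, 0.7, 0.5]
finger_gap: 0.0855
grip_force: 0.0
0.05791629767933845 ((455.611572265625, -252.24293518066406), (49.44982147216797, 70.18230438232422), 81.38053131103516)
0.013027001132511477 ((455.7548522949219, -252.3662109375), (49.93013000488281, 70.01191711425781), 81.45923614501953)
top in tool mm [[-16.9 -24.8  67. ]
 [ 39.5  -0.7  68.5]
 [ 51.5  22.3  76.8]]
web y centre vs x fit [-0.00363993 -0.6266311 ] [[-17.30270434  -6.50861871]
 [ 32.60317885   5.18176409]]
```

```bash
python3 -m crank '[{"jaw":1,"tx":4,"ty":-0.5,"tz":35,"rx":0,"ry":0,"rz":0},{"jaw":1,"tx":4,"ty":-0.5,"tz":70,"rx":0,"ry":0,"rz":0},{"jaw":1,"tx":4,"ty":-0.5,"tz":90,"rx":0,"ry":0,"rz":0},{"jaw":1,"tx":4,"ty":-0.5,"tz":90,"rx":0,"ry":0,"rz":0},{"jaw":1,"tx":4,"ty":-0.5,"tz":90,"rx":0,"ry":0,"rz":0}]' 60
```

```text
time: 2.95
ee_pos: [0.4476, -0.2531, 0.0416]
ee_rot: [[0.987, -0.158, 0.002], [-0.158, -0.987, -0.001], [0.002, 0.001, -1.0]]
contact_force: [-0.6, -0.8, -0.1]
finger_gap: 0.0853
grip_force: 0.0
```

```bash
python3 -m crank '[{"jaw":1,"tx":-4,"ty":-2,"tz":4,"rx":0,"ry":0,"rz":0},{"jaw":1,"tx":-4,"ty":-2,"tz":4,"rx":0,"ry":0,"rz":0},{"jaw":0,"tx":-4,"ty":-2,"tz":4,"rx":0,"ry":0,"rz":0},{"jaw":0,"tx":-4,"ty":-2,"tz":4,"rx":0,"ry":0,"rz":0},{"jaw":0,"tx":-4,"ty":-2,"tz":4,"rx":0,"ry":0,"rz":0},{"jaw":0,"tx":-4,"ty":-2,"tz":4,"rx":0,"ry":0,"rz":0},{"jaw":0,"tx":-4,"ty":-2,"tz":4,"rx":0,"ry":0,"rz":0},{"jaw":0,"tx":-4,"ty":-2,"tz":4,"rx":0,"ry":0,"rz":0}]' 60
```

```text
time: 3.75
ee_pos: [0.4431, -0.2492, 0.0361]
ee_rot: [[0.988, -0.157, 0.0], [-0.157, -0.988, -0.0], [0.0, 0.0, -1.0]]
contact_force: [-0.4, -0.2, 2.3]
finger_gap: 0.0112
grip_force: 58.9
```

```bash
python3 -m crank '[{"jaw":0,"tx":0,"ty":0,"tz":0,"rx":0,"ry":0,"rz":0},{"jaw":0,"tx":0,"ty":0,"tz":0,"rx":0,"ry":0,"rz":0},{"jaw":0,"tx":0,"ty":0,"tz":0,"rx":0,"ry":0,"rz":0},{"jaw":0,"tx":0,"ty":0,"tz":0,"rx":0,"ry":0,"rz":0}]'
```

```text
time: 4.15
ee_pos: [0.4432, -0.2493, 0.0361]
ee_rot: [[0.988, -0.158, 0.0], [-0.158, -0.988, -0.0], [0.0, 0.0, -1.0]]
contact_force: [-0.1, -0.7, 4.2]
finger_gap: 0.0111
grip_force: 58.9
```

```bash
python3 -m crank '[{"jaw":0,"tx":0,"ty":0,"tz":-30,"rx":0,"ry":0,"rz":0},{"jaw":0,"tx":0,"ty":0,"tz":-70,"rx":0,"ry":0,"rz":0},{"jaw":0,"tx":-7,"ty":-40,"tz":-100,"rx":0,"ry":0,"rz":0},{"jaw":0,"tx":-14,"ty":-80,"tz":-130,"rx":0,"ry":0,"rz":0},{"jaw":0,"tx":-20,"ty":-120,"tz":-160,"rx":0,"ry":0,"rz":0},{"jaw":0,"tx":-30,"ty":-160,"tz":-180,"rx":0,"ry":0,"rz":0},{"jaw":0,"tx":-35,"ty":-200,"tz":-190,"rx":0,"ry":0,"rz":0},{"jaw":0,"tx":-35,"ty":-200,"tz":-190,"rx":0,"ry":0,"rz":0}]'
cat > jig.py <<'E'
from h import *
import sys
for n in sys.argv[1:]:
    p=shot(n); cv2.imwrite(f"pics/jig_{n}.png",p["img"])
    ms=finder.masks_of(p,"jig")
    if not ms: print(n,"none"); continue
    m=ms[0]; P=pts(p,m["pixels"]); k=np.float32
    print(n,m["conf"],m["box"],"ee",p["obs"]["ee_pos"].round(4) if n=="wrist" else "")
    Q=P[(P[:,2]>.007)&(P[:,2]<.07)]; print(" all",cv2.minAreaRect(Q[:,:2].astype(k)*1000))
    Rl=P[(P[:,2]>.0165)&(P[:,2]<.0235)]; 
    if len(Rl)>20:
        print(" rails",np.median(Rl[:,2]),cv2.minAreaRect(Rl[:,:2].astype(k)*1000))
    H=P[(P[:,2]>.054)&(P[:,2]<.064)]
    if len(H)>20: print(" housing",np.median(H[:,2]),cv2.minAreaRect(H[:,:2].astype(k)*1000))
    L=P[(P[:,2]<.0155)&(P[:,2]>.006)]; print(" plate z",np.median(L[:,2]),cv2.minAreaRect(L[:,:2].astype(k)*1000))
    np.save(f"jig_{n}.npy",P)
E
python3 jig.py wrist scene side
```

```text
time: 4.95
ee_pos: [0.4392, -0.0418, 0.2268]
ee_rot: [[0.988, -0.153, 0.001], [-0.153, -0.988, 0.002], [0.0, -0.002, -1.0]]
contact_force: [0.1, 0.2, -3.5]
finger_gap: 0.0113
grip_force: 59.7
wrist 0.9 [161.4, 0.0, 127.1, 154.6] ee [ 0.4392 -0.0418  0.2268]
 all ((539.994384765625, -36.768524169921875), (110.02747344970703, 156.8362274169922), 87.6433334350586)
 rails 0.020947005225861 ((535.8680419921875, -36.71380615234375), (78.50608825683594, 146.50877380371094), 88.2508316040039)
 plate z 0.012987482348839396 ((539.994384765625, -36.768524169921875), (110.02747344970703, 156.8362274169922), 87.6433334350586)
scene 0.93 [209.2, 145.3, 74.5, 58.6] ee 
 all ((572.1605224609375, -36.51728439331055), (111.62763977050781, 236.6885223388672), 87.53470611572266)
 rails 0.019740526555544095 ((574.20947265625, -32.03679275512695), (91.91353607177734, 232.7037353515625), 88.10847473144531)
 housing 0.059111614791098645 ((649.4944458007812, -39.63777542114258), (62.69508743286133, 81.24057006835938), 86.78116607666016)
 plate z 0.01200655133735912 ((571.7763061523438, -36.5007438659668), (111.62763977050781, 235.91946411132812), 87.53470611572266)
side 0.86 [215.9, 133.5, 96.6, 57.0] ee 
 all ((569.0556640625, -39.31072235107422), (116.99481201171875, 240.3316192626953), 87.80729675292969)
 rails 0.020135167484432042 ((569.3609619140625, -34.223331451416016), (105.88117980957031, 238.78416442871094), 86.91654968261719)
 housing 0.06006491649811615 ((647.8465576171875, -39.581138610839844), (66.26529693603516, 80.92190551757812), 85.85536193847656)
 plate z 0.01330386261806207 ((569.0433349609375, -39.235958099365234), (116.41084289550781, 240.6027069091797), 87.99530792236328)
```

View pics/jig_wrist.png

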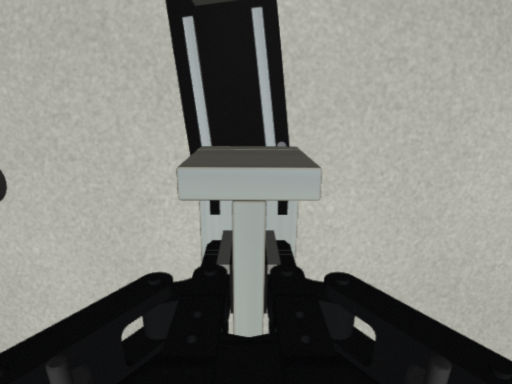

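The bracket hangs straight in the fingers, with its web at column 248. The rails are ahead at columns 200 and 262, row 80. I'll turn to line up with the jig and hover over jig_start.

```bash
python3 -m crank '[{"jaw":0,"tx":30,"ty":-10,"tz":0,"rx":0,"ry":0,"rz":-0.05},{"jaw":0,"tx":60,"ty":-20,"tz":30,"rx":0,"ry":0,"rz":-0.117},{"jaw":0,"tx":70,"ty":-23,"tz":65,"rx":0,"ry":0,"rz":-0.117},{"jaw":0,"tx":70,"ty":-23,"tz":100,"rx":0,"ry":0,"rz":-0.117},{"jaw":0,"tx":70,"ty":-23,"tz":120,"rx":0,"ry":0,"rz":-0.117},{"jaw":0,"tx":70,"ty":-23,"tz":120,"rx":0,"ry":0,"rz":-0.117},{"jaw":0,"tx":70,"ty":-23,"tz":120,"rx":0,"ry":0,"rz":-0.117},{"jaw":0,"tx":70,"ty":-23,"tz":120,"rx":0,"ry":0,"rz":-0.117}]'
cat > al.py <<'E'
from h import *
p=shot("wrist"); cv2.imwrite("pics/al.png",p["img"]); o=p["obs"]; R=np.array(o["ee_rot"])
print(o["ee_pos"].round(4))
T=lambda m:(pts(p,m)-o["ee_pos"])@R*1000
for k in("bracket","jig","stop"):
    ms=finder.masks_of(p,k)
    if not ms: print(k,"none"); continue
    m=ms[0]; L=T(m["pixels"]); W=pts(p,m["pixels"]); print(k,m["conf"],m["box"],np.percentile(L,[1,50,99],axis=0).round(1).tolist())
    if k=="bracket":
        top=L[L[:,2]<-15]; print(" top z",np.median(top[:,2])); fx=top[top[:,0]>np.percentile(top[:,0],99)-11]; print(" face plate y",np.percentile(fx[:,1],[1,99])," front x",np.percentile(top[:,0],99)); w=top[top[:,0]<np.percentile(top[:,0],99)-16]; print(" web y",np.percentile(w[:,1],[2,98]))
    if k=="jig":
        for nm,lo,hi in(("plate",.009,.0155),("rails",.0175,.0235)):
            s=(W[:,2]>lo)&(W[:,2]<hi); Q=L[s]
            if len(Q)<50: continue
            print(" ",nm,"z",np.median(W[s,2]))
            for x0 in range(40,180,20):
                q=Q[(Q[:,0]>x0)&(Q[:,0]<x0+20)]
                if len(q)>30: print("   x",x0+10,"y mid/width",np.percentile(q[:,1],[1,99]).mean().round(2),np.ptp(np.percentile(q[:,1],[1,99])).round(1))
E
python3 al.py
```

```text
time: 6.05
ee_pos: [0.5138, -0.0352, 0.1071]
ee_rot: [[0.999, -0.042, 0.002], [-0.042, -0.999, -0.0], [0.002, 0.0, -1.0]]
contact_force: [-1.0, -0.3, -2.0]
finger_gap: 0.0114
grip_force: 59.6
[ 0.5138 -0.0352  0.1071]
bracket 0.7 [176.2, 145.2, 148.0, 192.4] [[-18.8, -24.9, -23.1], [36.7, -0.8, -21.4], [48.1, 23.5, 31.7]]
 top z -21.791093622422427
 face plate y [-24.70628985  23.471657  ]  front x 48.0514500306517
 web y [-6.43250702  5.07576544]
jig 0.85 [163.4, 0.0, 175.3, 275.6] [[-54.8, -53.3, 42.1], [81.9, 1.1, 93.9], [132.0, 54.4, 95.9]]
  plate z 0.012972912153301305
   x 50 y mid/width 0.46 107.3
   x 70 y mid/width 0.42 107.6
   x 90 y mid/width 0.3 107.1
   x 110 y mid/width 0.23 107.9
   x 130 y mid/width 0.15 107.8
  rails z 0.020963314790298636
   x 50 y mid/width 0.46 77.3
   x 70 y mid/width 0.37 77.5
   x 90 y mid/width 0.36 77.7
   x 130 y mid/width 0.09 59.6
stop 0.77 [199.4, 1.1, 102.8, 61.2] [[93.8, -24.6, 41.2], [99.6, 0.1, 48.4], [124.9, 25.0, 88.1]]
```

View pics/al.png

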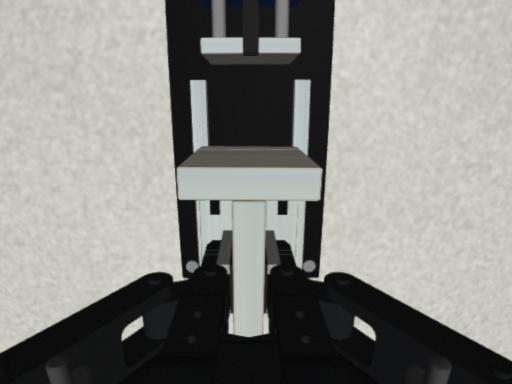

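The view shows the bracket over the channel, rails at columns 200 and 301, and the stop plate at row 45. In tool y, the bracket is 1.3 mm off the middle of the channel, so I'll correct that and lower.

```bash
python3 -m crank '[{"jaw":0,"tx":0,"ty":1.3,"tz":20,"rx":0,"ry":0,"rz":0.004},{"jaw":0,"tx":0,"ty":1.3,"tz":40,"rx":0,"ry":0,"rz":0.004},{"jaw":0,"tx":0,"ty":1.3,"tz":50,"rx":0,"ry":0,"rz":0.004},{"jaw":0,"tx":0,"ty":1.3,"tz":54,"rx":0,"ry":0,"rz":0.004},{"jaw":0,"tx":0,"ty":1.3,"tz":56,"rx":0,"ry":0,"rz":0.004},{"jaw":0,"tx":0,"ty":1.3,"tz":57,"rx":0,"ry":0,"rz":0.004},{"jaw":0,"tx":0,"ty":1.3,"tz":57,"rx":0,"ry":0,"rz":0.004},{"jaw":0,"tx":0,"ty":1.3,"tz":57,"rx":0,"ry":0,"rz":0.004}]'
```

```text
time: 7.05
ee_pos: [0.5131, -0.0358, 0.0495]
ee_rot: [[0.999, -0.045, 0.001], [-0.045, -0.999, -0.0], [0.001, 0.0, -1.0]]
contact_force: [-0.2, -0.2, -3.3]
finger_gap: 0.0118
grip_force: 59.8
```

```bash
python3 -m crank '[{"jaw":0,"tx":0,"ty":0,"tz":0.7,"rx":0,"ry":0,"rz":0},{"jaw":0,"tx":0,"ty":0,"tz":1.4,"rx":0,"ry":0,"rz":0},{"jaw":0,"tx":0,"ty":0,"tz":1.4,"rx":0,"ry":0,"rz":0},{"jaw":0,"tx":0,"ty":0,"tz":1.4,"rx":0,"ry":0,"rz":0}]'
```

```text
time: 7.45
ee_pos: [0.5129, -0.0358, 0.0481]
ee_rot: [[0.999, -0.045, 0.001], [-0.045, -0.999, -0.0], [0.001, -0.0, -1.0]]
contact_force: [-1.3, 0.7, 5.4]
finger_gap: 0.0115
grip_force: 60.7
```

```bash
python3 al.py
```

```text
[ 0.5129 -0.0358  0.0481]
bracket none
jig 0.77 [132.2, 0.4, 232.4, 327.4] [[-23.0, -53.7, -16.0], [72.5, 0.1, 34.7], [114.2, 53.2, 36.6]]
  plate z 0.01302011136538574
   x 50 y mid/width -0.14 107.1
   x 70 y mid/width -0.43 107.0
   x 90 y mid/width -0.51 106.6
   x 110 y mid/width -0.57 107.4
  rails z 0.02100087493649521
   x 50 y mid/width -0.32 77.6
   x 70 y mid/width -0.38 77.7
   x 90 y mid/width -0.54 77.2
stop 0.87 [172.6, 1.6, 155.0, 44.8] [[94.6, -25.8, -17.6], [95.8, -0.9, -11.0], [102.2, 24.6, 30.1]]
```

```bash
python3 -m crank '[{"jaw":0,"tx":4,"ty":0,"tz":0,"rx":0,"ry":0,"rz":0},{"jaw":0,"tx":10,"ty":0,"tz":0,"rx":0,"ry":0,"rz":0},{"jaw":0,"tx":16,"ty":0,"tz":0,"rx":0,"ry":0,"rz":0},{"jaw":0,"tx":22,"ty":0,"tz":0,"rx":0,"ry":0,"rz":0},{"jaw":0,"tx":28,"ty":-0.2,"tz":0,"rx":0,"ry":0,"rz":0},{"jaw":0,"tx":34,"ty":-0.2,"tz":0,"rx":0,"ry":0,"rz":0},{"jaw":0,"tx":38,"ty":-0.2,"tz":0,"rx":0,"ry":0,"rz":0},{"jaw":0,"tx":40,"ty":-0.2,"tz":0,"rx":0,"ry":0,"rz":0}]'
```

```text
time: 8.45
ee_pos: [0.5515, -0.0372, 0.0481]
ee_rot: [[0.999, -0.045, -0.002], [-0.045, -0.999, 0.0], [-0.002, -0.0, -1.0]]
contact_force: [-8.3, 0.2, 12.2]
finger_gap: 0.0112
grip_force: 61.8
```

```bash
python3 -m crank '[{"jaw":0,"tx":2,"ty":0,"tz":0,"rx":0,"ry":0,"rz":0},{"jaw":0,"tx":4,"ty":0,"tz":0,"rx":0,"ry":0,"rz":0},{"jaw":0,"tx":6,"ty":0,"tz":0,"rx":0,"ry":0,"rz":0},{"jaw":0,"tx":8,"ty":0,"tz":0,"rx":0,"ry":0,"rz":0},{"jaw":0,"tx":9,"ty":0,"tz":0,"rx":0,"ry":0,"rz":0},{"jaw":0,"tx":10,"ty":0,"tz":0,"rx":0,"ry":0,"rz":0},{"jaw":0,"tx":10,"ty":0,"tz":0,"rx":0,"ry":0,"rz":0},{"jaw":0,"tx":10,"ty":0,"tz":0,"rx":0,"ry":0,"rz":0}]'
```

```text
time: 9.25
ee_pos: [0.5601, -0.0376, 0.0482]
ee_rot: [[0.999, -0.045, -0.004], [-0.045, -0.999, 0.0], [-0.004, -0.0, -1.0]]
contact_force: [-7.9, -0.7, 12.7]
finger_gap: 0.0111
grip_force: 62.3
```

```bash
python3 -m crank '[{"jaw":0,"tx":1,"ty":-0.1,"tz":-0.3,"rx":0,"ry":0,"rz":0},{"jaw":0,"tx":2,"ty":-0.1,"tz":-0.3,"rx":0,"ry":0,"rz":0},{"jaw":0,"tx":3,"ty":-0.1,"tz":-0.3,"rx":0,"ry":0,"rz":0},{"jaw":0,"tx":4,"ty":-0.1,"tz":-0.3,"rx":0,"ry":0,"rz":0},{"jaw":0,"tx":5,"ty":-0.1,"tz":-0.3,"rx":0,"ry":0,"rz":0},{"jaw":0,"tx":6,"ty":-0.1,"tz":-0.3,"rx":0,"ry":0,"rz":0},{"jaw":0,"tx":6,"ty":-0.1,"tz":-0.3,"rx":0,"ry":0,"rz":0},{"jaw":0,"tx":6,"ty":-0.1,"tz":-0.3,"rx":0,"ry":0,"rz":0}]'
python3 - <<'E'
from h import *
p=shot("wrist"); a=p["img"]
q=vision.get_image("scene")["img"][150:200,205:265]; s=vision.get_image("side")["img"][120:170,215:275]
cv2.imwrite("pics/p1.png",np.vstack([np.hstack([cv2.resize(q,(400,333),interpolation=2),cv2.resize(s,(400,333),interpolation=2)]),cv2.resize(a[0:150,100:400],(800,400))[:260]]))
E
```

```text
time: 10.05
ee_pos: [0.5631, -0.0376, 0.0483]
ee_rot: [[0.999, -0.044, -0.01], [-0.044, -0.999, 0.001], [-0.01, -0.0, -1.0]]
contact_force: [-15.8, -1.9, 19.0]
finger_gap: 0.0109
grip_force: 63.0
```

View pics/p1.png

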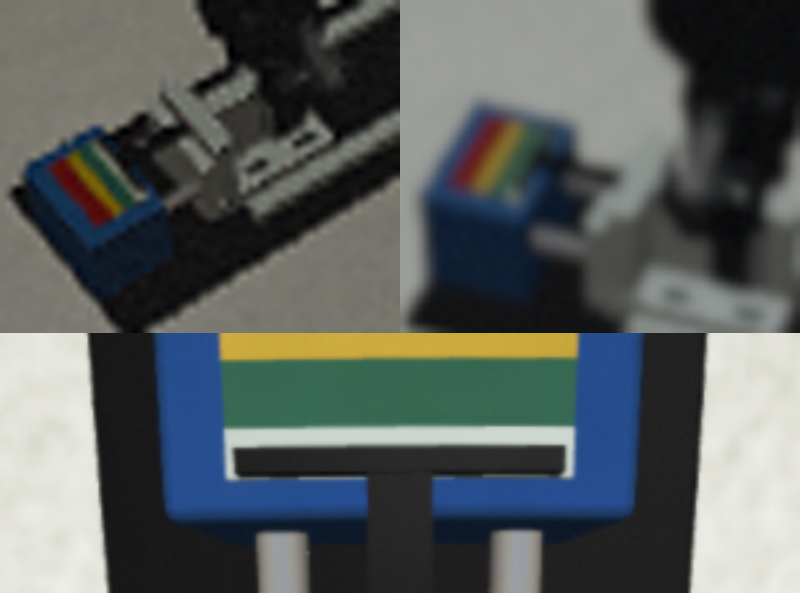

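The wrist crop (bottom) shows the pointer bar at rows 447–475, still in the white. White runs from row 480 (0 mm) to row 428 (6 mm), and green ends at row 360. About 6 mm more is needed, and I'll ease the downward load at the same time.

```bash
python3 -m crank '[{"jaw":0,"tx":0,"ty":0,"tz":-0.7,"rx":0,"ry":0,"rz":0},{"jaw":0,"tx":1,"ty":0,"tz":-1,"rx":0,"ry":0,"rz":0},{"jaw":0,"tx":2,"ty":0,"tz":-1,"rx":0,"ry":0,"rz":0},{"jaw":0,"tx":3,"ty":0,"tz":-1,"rx":0,"ry":0,"rz":0},{"jaw":0,"tx":4,"ty":0,"tz":-1,"rx":0,"ry":0,"rz":0},{"jaw":0,"tx":5,"ty":0,"tz":-1,"rx":0,"ry":0,"rz":0},{"jaw":0,"tx":5,"ty":0,"tz":-1,"rx":0,"ry":0,"rz":0},{"jaw":0,"tx":5,"ty":0,"tz":-1,"rx":0,"ry":0,"rz":0}]'
cat > pr.py <<'E'
from h import *
p=shot("wrist"); o=p["obs"]; a=p["img"]
print(o["time"],o["ee_pos"].round(4),o["contact_force"].round(1))
# colour classes along columns left of pointer stem, rows in wrist image; pointer = dark rows
hsv=cv2.cvtColor(a,cv2.COLOR_BGR2HSV)
for c in(205,285):
    col=hsv[0:80,c-3:c+4].astype(int).mean(1).round().astype(int); s=""
    for h,sa,v in col:
        s+="k" if v<65 else "w" if sa<60 else "r" if h<10 or h>165 else "y" if h<40 else "g" if h<95 else "b"
    print(c,s)
E
python3 pr.py
```

```text
time: 11.0
ee_pos: [0.567, -0.0378, 0.0485]
ee_rot: [[0.999, -0.044, -0.012], [-0.044, -0.999, 0.001], [-0.012, -0.0, -1.0]]
contact_force: [-16.4, -1.6, 14.6]
finger_gap: 0.0111
grip_force: 62.2
11.0 [ 0.567  -0.0378  0.0485] [-16.4  -1.6  14.6]
205 rryyyyyyyyyyyyyyyyyyyyyggggggggggggggggggggkkkkkkkkkkkwwwwwwwwwwwwwbbbbbbbbbbbbb
285 rryyyyyyyyyyyyyyyyyyyyggggggggggggggggggggkkkkkkkkkkkwwwwwwwwwwwwwbbbbbbbbbbbbbb
```

```bash
python3 -m crank '[{"jaw":0,"tx":1,"ty":0,"tz":-0.3,"rx":0,"ry":0,"rz":0},{"jaw":0,"tx":2,"ty":0,"tz":-0.6,"rx":0,"ry":0,"rz":0},{"jaw":0,"tx":3,"ty":0,"tz":-0.6,"rx":0,"ry":0,"rz":0},{"jaw":0,"tx":4,"ty":0,"tz":-0.6,"rx":0,"ry":0,"rz":0},{"jaw":0,"tx":4.5,"ty":0,"tz":-0.6,"rx":0,"ry":0,"rz":0},{"jaw":0,"tx":4.5,"ty":0,"tz":-0.6,"rx":0,"ry":0,"rz":0},{"jaw":0,"tx":4.5,"ty":0,"tz":-0.6,"rx":0,"ry":0,"rz":0},{"jaw":0,"tx":4.5,"ty":0,"tz":-0.6,"rx":0,"ry":0,"rz":0}]'; python3 pr.py; python3 al.py
python3 - <<'E'
from h import *
cv2.imwrite("pics/p2.png",cv2.imread("pics/al.png"))
E
```

```text
time: 11.85
ee_pos: [0.5701, -0.0379, 0.0485]
ee_rot: [[0.999, -0.044, -0.015], [-0.044, -0.999, 0.001], [-0.015, -0.0, -1.0]]
contact_force: [-17.7, -2.2, 12.7]
finger_gap: 0.0114
grip_force: 62.0
11.85 [ 0.5701 -0.0379  0.0485] [-17.7  -2.2  12.7]
205 rrrrrrrrrrrryyyyyyyyyyyyyyyyyyyyyggggggggggkkkkkkkkkkkkgggwwwwwwwwwwwwwwwwwwbbbb
285 rrrrrrrrrrrryyyyyyyyyyyyyyyyyyyygggggggggggkkkkkkkkkkkgggwwwwwwwwwwwwwwwwwwwbbbb
[ 0.5701 -0.0379  0.0486]
bracket 0.75 [177.1, 161.7, 147.1, 175.8] [[-18.7, -24.8, -23.3], [29.3, -0.8, -21.7], [47.9, 23.4, 24.1]]
 top z -21.922906359933826
 face plate y [-24.77074935  23.43546393]  front x 47.87589969070122
 web y [-6.30575619  5.06131996]
jig 0.71 [128.8, 0.0, 239.1, 334.0] [[-24.2, -53.7, -18.6], [70.2, -0.2, 7.7], [112.4, 53.4, 36.5]]
  plate z 0.01299776222435969
   x 50 y mid/width -0.04 107.9
   x 70 y mid/width -0.35 107.8
   x 90 y mid/width -0.44 108.5
   x 110 y mid/width -0.55 108.4
  rails z 0.020981933881423817
   x 50 y mid/width -3.31 36.0
stop none
```

View pics/p2.png

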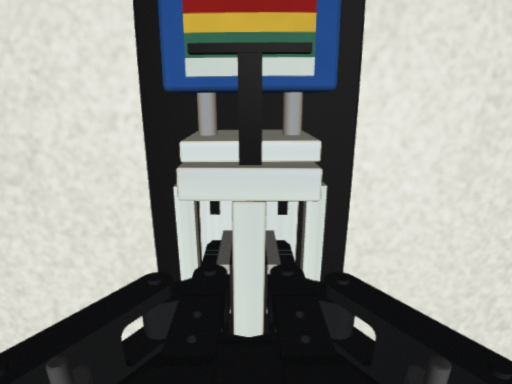

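The picture shows the pointer bar at rows 43–54, fully inside the green (about rows 33–57), with the bracket centred between the rails and flush against the stop. Now I'll hold it there.

```bash
python3 -m crank '[{"jaw":0,"tx":0,"ty":0,"tz":0,"rx":0,"ry":0,"rz":0},{"jaw":0,"tx":0,"ty":0,"tz":0,"rx":0,"ry":0,"rz":0},{"jaw":0,"tx":0,"ty":0,"tz":0,"rx":0,"ry":0,"rz":0},{"jaw":0,"tx":0,"ty":0,"tz":0,"rx":0,"ry":0,"rz":0},{"jaw":0,"tx":0,"ty":0,"tz":0,"rx":0,"ry":0,"rz":0},{"jaw":0,"tx":0,"ty":0,"tz":0,"rx":0,"ry":0,"rz":0},{"jaw":0,"tx":0,"ty":0,"tz":0,"rx":0,"ry":0,"rz":0},{"jaw":0,"tx":0,"ty":0,"tz":0,"rx":0,"ry":0,"rz":0}]'
```

```text
time: 12.9
ee_pos: [0.5701, -0.0379, 0.0486]
ee_rot: [[0.999, -0.044, -0.015], [-0.044, -0.999, 0.001], [-0.015, -0.0, -1.0]]
contact_force: [-18.0, -2.3, 13.4]
finger_gap: 0.0113
grip_force: 62.0
```

```bash
python3 -m crank '[{"jaw":0,"tx":0,"ty":0,"tz":0,"rx":0,"ry":0,"rz":0},{"jaw":0,"tx":0,"ty":0,"tz":0,"rx":0,"ry":0,"rz":0},{"jaw":0,"tx":0,"ty":0,"tz":0,"rx":0,"ry":0,"rz":0},{"jaw":0,"tx":0,"ty":0,"tz":0,"rx":0,"ry":0,"rz":0},{"jaw":0,"tx":0,"ty":0,"tz":0,"rx":0,"ry":0,"rz":0},{"jaw":0,"tx":0,"ty":0,"tz":0,"rx":0,"ry":0,"rz":0},{"jaw":0,"tx":0,"ty":0,"tz":0,"rx":0,"ry":0,"rz":0},{"jaw":0,"tx":0,"ty":0,"tz":0,"rx":0,"ry":0,"rz":0}]'
```

```text
time: 13.7
ee_pos: [0.5701, -0.0379, 0.0486]
ee_rot: [[0.999, -0.044, -0.015], [-0.044, -0.999, 0.001], [-0.015, -0.0, -1.0]]
contact_force: [-17.9, -2.5, 12.3]
finger_gap: 0.0112
grip_force: 62.0
```

```bash
python3 -m crank '[{"jaw":0,"tx":0,"ty":0,"tz":0,"rx":0,"ry":0,"rz":0},{"jaw":0,"tx":0,"ty":0,"tz":0,"rx":0,"ry":0,"rz":0},{"jaw":0,"tx":0,"ty":0,"tz":0,"rx":0,"ry":0,"rz":0},{"jaw":0,"tx":0,"ty":0,"tz":0,"rx":0,"ry":0,"rz":0},{"jaw":0,"tx":0,"ty":0,"tz":0,"rx":0,"ry":0,"rz":0},{"jaw":0,"tx":0,"ty":0,"tz":0,"rx":0,"ry":0,"rz":0},{"jaw":0,"tx":0,"ty":0,"tz":0,"rx":0,"ry":0,"rz":0},{"jaw":0,"tx":0,"ty":0,"tz":0,"rx":0,"ry":0,"rz":0}]'
```

```text
time: 14.5
ee_pos: [0.5701, -0.0379, 0.0486]
ee_rot: [[0.999, -0.044, -0.015], [-0.044, -0.999, 0.001], [-0.015, -0.0, -1.0]]
contact_force: [-17.8, -2.8, 12.1]
finger_gap: 0.0114
grip_force: 62.0
```

```bash
python3 -m crank '[{"jaw":0,"tx":0,"ty":0,"tz":0,"rx":0,"ry":0,"rz":0},{"jaw":0,"tx":0,"ty":0,"tz":0,"rx":0,"ry":0,"rz":0},{"jaw":0,"tx":0,"ty":0,"tz":0,"rx":0,"ry":0,"rz":0},{"jaw":0,"tx":0,"ty":0,"tz":0,"rx":0,"ry":0,"rz":0},{"jaw":0,"tx":0,"ty":0,"tz":0,"rx":0,"ry":0,"rz":0},{"jaw":0,"tx":0,"ty":0,"tz":0,"rx":0,"ry":0,"rz":0},{"jaw":0,"tx":0,"ty":0,"tz":0,"rx":0,"ry":0,"rz":0},{"jaw":0,"tx":0,"ty":0,"tz":0,"rx":0,"ry":0,"rz":0}]'; python3 pr.py
```

```text
time: 15.3
ee_pos: [0.5701, -0.0379, 0.0486]
ee_rot: [[0.999, -0.044, -0.015], [-0.044, -0.999, 0.001], [-0.015, -0.0, -1.0]]
contact_force: [-17.7, -3.1, 14.2]
finger_gap: 0.0114
grip_force: 62.0
15.3 [ 0.5701 -0.0379  0.0486] [-17.7  -3.1  14.2]
205 rrrrrrrrrrrryyyyyyyyyyyyyyyyyyyyyggggggggggkkkkkkkkkkkkgggwwwwwwwwwwwwwwwwwwbbbb
285 rrrrrrrrrrrryyyyyyyyyyyyyyyyyyyygggggggggggkkkkkkkkkkkgggwwwwwwwwwwwwwwwwwwwbbbb
```

Held steady in the green for over 3 s, so I'm handing it in.

```bash
python3 -c "
from workcell import ticket
print(ticket.job_done())"
```

```text
the job is handed in; nothing more can be done
None
```

I handed the job in with the bracket still gripped and pressed against the stop: the pointer held steady in the green (about 9 mm travel) for over 3 s, but the hand-in returned no verdict.

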